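# Disinfect the cuttings cutter, then hold its length stop at the second long mark

### The job

Get the bench cutter ready for the next batch of plant cuttings: push the nozzle cap of the spray bottle clipped down beside it fully down, for a squirt of disinfectant towards the blade, and let it spring back up. Then squeeze in the lock button in the side of the length stop's black head, draw the stop straight out against its spring until the second long mark of its scale (100 mm) stands at the mouth of the outer tube, and finish while holding it there: do not let go, keep the head gripped with the button squeezed in, as the stop would spring back. Leave the two pots with soil beside the cutter and the white tub where they stand.

Things in the scene. Friction and masses are not known exactly. Their poses are not given: they have to be found in the camera images.
- jig: bench cutter bolted down: grey base 165 x 250 x 10 mm, V trough, shear with lever parked shut (112 mm high, black grip towards -x), aluminium telescoping length stop. Origin on the work surface; x points away from the robot's side, y along trough and stop (the stop draws out towards +y), z up. Stop's centre line at x = 55, z = 58 mm; trough at x = -40 mm, up to 62 mm high, ends at y = 52 mm
- stop_mouth (a point): top edge of the mouth of the stop's fixed square outer tube (26 x 26 mm, in a black bezel 32 mm square), 71 mm high, at x = 55, y = 40 mm of the cutter; axes as the cutter's. The scale is read here: the mark standing at the bezel's face is the reading
- stop_grip (a point): centre of the stop's black head, 61 mm above the work surface: grip it here across x, from above. Moves with the stop; axes as the cutter's. Head 32 (x) x 66 (y) x 46 mm (z), top 84 mm above the surface, its -x side plain. With the lock button in its +x side the grip is 39 mm wide, 34 mm when squeezed; then its middle lies 1 mm towards +x of this point
- stop_button (a point): middle of the outer face of the grey lock button in the head's +x side, level with the grip point: 26 mm (y) x 24 mm (z), standing 7 mm proud, 2 mm when squeezed in
- stop_flag (a point): middle of the steel stop flag, a plate 118 (x) x 5 (y) x 34 mm (z) at the head's +y end, 50 to 84 mm above the surface, reaching 100 mm to -x of the stop's centre line; its inner face is 33 mm from the grip point along y, so fingers go between it and the bezel
- stop_slide (a joint): how far the stop is drawn out, m, along the cutter's +y: 0 = home, latched (as it starts); 0.05, 0.10, 0.15 = first, second, third long mark at the mouth; 0.16 = end. Scale on the moving tube's top, hidden when home: short marks each 10 mm, full-width marks each 50 mm. A spring pulls it home, 2.4 N at home, 3.2 N at 0.10. The catch holds it at home until the button is squeezed in 4 mm
- stop_lock (a joint): how far the lock button is squeezed into the head, m, towards the cutter's -x: 0 = out, 0.005 = fully in. It takes 4 N to start and 8 N fully in; it springs out when let go
- spray_top (a point): centre of the top of the spray bottle's white nozzle cap (25 mm across), 177 mm above the work surface when up; moves down with the cap. The bottle (52 mm across, white, paper label) is clipped to a steel foot 66 mm square screwed down near the cutter's -x, -y corner, and cannot move; the cap's small nozzle faces the blade
- spray_pump (a joint): how far the nozzle cap is pushed down, m: 0 = up, 0.008 = fully down. It takes 3 N to start and 9 N fully down; it springs back
- pot_near: bystander: loose square black nursery pot 88 mm wide, 85 mm high, with soil and a red-brown cutting up to 125 mm high, on the robot's side of the cutter; origin under its centre
- pot_far: bystander: a second such pot, beyond the cutter; origin under its centre
- tub: bystander: loose white plastic tub of rooting hormone, 58 mm across, 75 mm high, beyond the cutter; origin under its centre

How it is judged (in metres and radians):
On the way, in this order (a step that is already met when the one before it is completed fails the run):
1. the nozzle cap is pushed down, at least 6 of its 8 mm (value of joint spray_pump above 0.006 m), for 0.05 s.
2. the nozzle cap is back up (value of joint spray_pump below 0.0015 m), for 0.1 s.
3. the lock button is squeezed in (3.5 of 5 mm) with the stop at home (value of joint stop_lock above 0.0035 m and value of joint stop_slide below 0.015 m and contact force between the fingers and stop_slide above 3 N), for 0.05 s.
At the end, for the whole second after the job is handed in: the stop stands drawn out to its second long mark (100 mm, within 3.5 mm), still, gripped by the fingers with the lock button squeezed in (at least 3.5 of 5 mm); the nozzle cap is up; the two pots and the tub have moved less than 30 mm (value of joint stop_slide between 0.0965 and 0.1035 m and velocity of joint stop_slide between -0.01 and 0.01 m/s and value of joint stop_lock above 0.0035 m and contact force between the fingers and stop_slide above 5 N and value of joint spray_pump below 0.0015 m and distance of each of pot_near, pot_far, tub from where it was at the start of the episode below 0.03 m); the arm keeps its last pose, push and grip.
It fails at once if a pot or the tub beside the cutter is pushed 30 mm away or tipped (distance of any of pot_near, pot_far, tub from where it was at the start of the episode above 0.03 m or angle between any of pot_near, pot_far, tub's own z axis and vertical above 0.5 rad).
It also fails if it takes over 42 s, if anything falls off the work surface, if the arm or the gripper's body presses on something with over 40 N, if the wrist force passes 120 N, or if a joint passes its speed limit or range.

### The arm

A 6-joint arm with a two-finger parallel gripper is mounted at the origin on the work surface. World frame = base frame: x ahead of the robot, y to its left, z up, the work surface at z = 0. Lengths are in mm, angles in rad, forces in N, time in s.
With the tool pointing down it reaches from about 350 to 875 mm from the base axis. Payload 4.2 kg.
Tool frame: the origin (TCP) lies at the very end of the fingers, on their centre line; the grasp point (between the pads) lies 19 mm behind it; z points along the fingers, y is the line along which they close (so a half turn about z gives the same grasp; the last joint's range is limited). The gripper opens to 85 mm and grips with 20 to 120 N. Pads are 22 mm wide; open, the fingers measure 114 mm over their backs; the gripper's body (76 mm by 85 mm) begins 54 mm behind the grasp point. The pads swing forward as they close: fully open they stand 13 mm farther back than shut.
Start: joints at [0.259, 0.385, 0.008, 0, -1.194, -0.259], TCP at [624.979, 0.025, 231.312] pointing down, gripper open.
Joint ranges: [-3.14, 3.14], [-1.21, 2.06], [-1.07, 1.41], [-3.16, 2.05], [-2.99, -0.16], [-3.1, 3.1]. Speed limits (rad/s): [2.79, 2.79, 3.14, 3.14, 3.14, 3.14].

### API

Orientations are given as a unit quaternion [x, y, z, w].
In Python, from bench import read_state, get_image, camera_model, job_done gives the robot as it stands.
- The arm moves only by the shell command python3 -m handwheel 'ROWS'. ROWS is JSON, a list of rows, each a list of 7 numbers: the shift along the tool's x, y, z in m, then the turn, a rotation vector about the tool's x, y, z in rad, then the gripper's target within -1 to 1 (fully open at 1, half-way at 0, shut at -1). In form: [[dx, dy, dz, wx, wy, wz, jaw], ...]. A call has 1 to 10 rows; each row is the pose to reach, as a shift and turn from the pose commanded when the call began, along the tool's axes at that moment; what a row does not reach only later rows make up. A row lasts 1/8 s, in which the tool goes at most 62.5 mm and 10.7 degrees, less where a joint would pass 70% of its speed; a pose out of reach is approached as far as the arm can. A call with a gripper value outside its range is refused whole. The fingers move at their own pace and stop on an object; the grip force is fixed at half the most. Time passes only in rows, so rows that repeat a pose let the fingers close. It gives the time, the measured TCP pose, the force, the opening and the grip force at its end, in the units of the state.
- read_state(): the state, without advancing time (a new reading comes with each control period).
- get_image(name): name is "scene" or "side" or "wrist"; returns (picture, depth): 400x640x3 uint8, blue, green, red; 400x640 float32, mm along the optical axis (not along the pixel's ray), 0 where there is no reading.
- camera_model(name): a dict with "K" (3x3 intrinsics, pixels), "rvec" (rotation vector, rad) and "tvec" (3), from world to camera coordinates, as OpenCV has them; the wrist camera has in their place "hand_eye" (4x4, takes a point from camera to tool coordinates, whose origin is the TCP and whose axes are the flange's). Camera axes: x right, y down, z forward; pixel columns grow to the right and rows downward; lengths in mm; the calibration is good to about 2 mm. A picture is of the moment at which its call begins: read the wrist's pose just before it. camera_model takes no time and is no camera call.
- job_done(): hands the job in; it is judged then, once.
The state is a dict: "clock": time; "joints": joint angles; "joint_vel": joint speeds; "joint_efforts": joint torques, N m; "position": TCP position; "ee_rot": TCP orientation; "contact_force": force on the tool from outside, world axes, zero at the start; "wrist_torque": the same for the moment, N m; "gripper_width": finger opening in mm; "grasp_force": force on a finger pad.
Only numpy, scipy, OpenCV 4.12 (cv2) and the standard library are available. Lean on these libraries where they do the work, as an engineer would, in place of code of your own. Each camera call takes 0.05 s, during which the arm holds its last target. There are 200 camera calls.

## Working session

There is one attempt and no reset: what is moved stays moved. The work goes in short steps, Python scripts to look and compute and a shell command to move; the robot and the scene stay as the last step left them, time stands still between calls to the robot, and variables do not carry over. Pictures are saved under pics/ and viewed, at most 10 in all, crops included, and the job is handed in when it is done.

```bash
mkdir -p pics; cat > h.py <<'E'
import numpy as np,cv2
from bench import *
from scipy.spatial.transform import Rotation as R
def cam(n,st=None):
    m=camera_model(n);K=np.array(m["K"],float)
    if n=="wrist":
        H=np.array(m["hand_eye"],float);T=np.eye(4);T[:3,:3]=R.from_quat(st["ee_rot"]).as_matrix();T[:3,3]=st["position"]
        M=T@H;return K,M[:3,:3],M[:3,3]
    Rm=cv2.Rodrigues(np.array(m["rvec"],float))[0];t=np.array(m["tvec"],float).ravel()
    return K,Rm.T,-Rm.T@t
def ray(c,u,v,z):
    K,Rw,o=c;d=Rw@np.linalg.inv(K)@[u,v,1.];return o+d*(z-o[2])/d[2]
def cloud(c,dep):
    K,Rw,o=c;v,u=np.mgrid[:dep.shape[0],:dep.shape[1]]
    p=np.stack([(u-K[0,2])/K[0,0]*dep,(v-K[1,2])/K[1,1]*dep,dep],-1)
    w=p@Rw.T+o;w[dep<=0]=np.nan;return w
def proj(c,P):
    K,Rw,o=c;q=K@(Rw.T@(np.array(P,float)-o));return q[:2]/q[2]
E
python3 - <<'E'
from h import *
st=read_state();print(st)
for n in["scene","side","wrist"]:
    p,d=get_image(n);cv2.imwrite(f"pics/{n}0.png",p);np.savez(f"{n}0.npz",p=p,d=d)
    print(n,cam(n,st)[2],cam(n,st)[1][:,2],(d>0).mean())
E
```

```text
{'clock': 0.0, 'joints': array([ 2.58622731e-01,  3.85584718e-01,  6.61394336e-03, -5.00829538e-04,
       -1.19400898e+00, -2.58554641e-01]), 'joint_vel': array([ 0.00020597, -0.00026085, -0.00016336, -0.00115603,  0.00022885,
        0.00027993]), 'joint_efforts': array([-9.55001960e-04, -3.92286408e+01,  1.88399577e+01,  4.18616563e+00,
       -4.72148502e-03,  8.27910434e-07]), 'position': array([6.24409133e+02, 3.19371169e-02, 2.30199671e+02]), 'ee_rot': array([-0.70706508,  0.7071476 ,  0.00075008, -0.00082667]), 'contact_force': array([-0.50362517, -0.44798511, -0.38262709]), 'wrist_torque': array([-0.04557595, -0.02301609, -0.008967  ]), 'grasp_force': 0.0, 'gripper_width': 85.36361580292281}
scene [1346.0513793  -109.34951491  719.92412754] [-0.77652835  0.02000231 -0.62976474] 0.99603515625
side [ 233.68818331 -496.96307015  651.95286368] [ 0.46185508  0.57098102 -0.67872716] 0.99580078125
wrist [624.32338496 -68.22261507 371.48350591] [-0.00116357  0.2699411  -0.96287613] 0.99589453125
```

View pics/scene0.png

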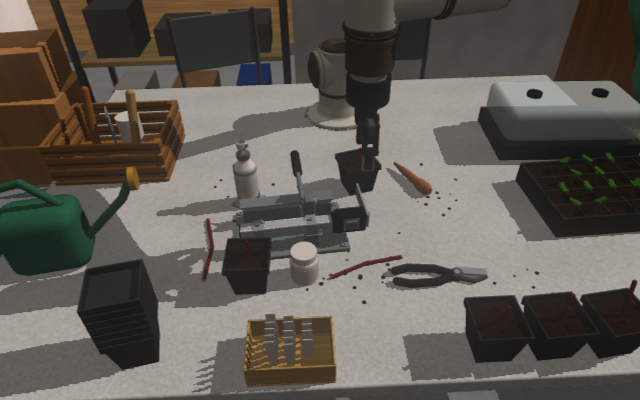

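View pics/side0.png

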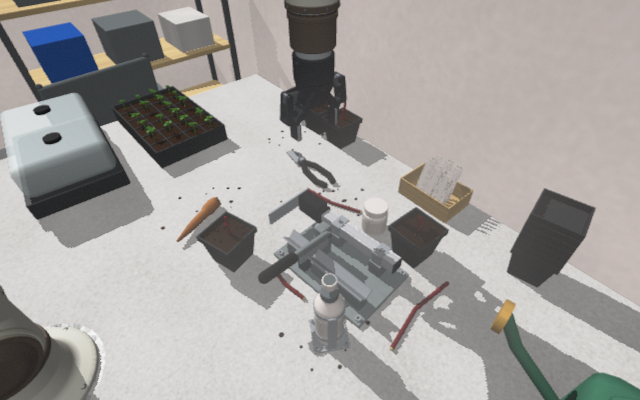

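The scene view shows the spray cap near (242,147), the stop head near (348,213) and the flag at (363,205). The near pot is at (357,170), the far pot at (247,262) and the tub at (304,263). In the side view the cap is at (329,281), the head at (313,207) and the flag at (290,205).

```bash
python3 - <<'E'
from h import *
# orthographic height/colour map from both clouds, 1 px = 1 mm
x0,y0=400,-420;S=420
col=np.zeros((S,S,3),np.uint8);hh=np.full((S,S),-1.)
for n in["scene","side"]:
    f=np.load(f"{n}0.npz");W=cloud(cam(n),f["d"]).reshape(-1,3);C=f["p"].reshape(-1,3)
    ok=np.isfinite(W).all(1)&(W[:,2]<190)&(W[:,2]>-10);W=W[ok];C=C[ok]
    o=np.argsort(W[:,2])
    for w,c in zip(W[o],C[o]):
        i,j=int(w[0]-x0),int(w[1]-y0)
        if 0<=i<S and 0<=j<S and w[2]>hh[i,j]: 
            hh[max(i-1,0):i+2,max(j-1,0):j+2]=w[2];col[max(i-1,0):i+2,max(j-1,0):j+2]=c
    for name,lo,hi,cond in [("cap",168,185,None)]:
        s=(W[:,2]>lo)&(W[:,2]<hi)&(W[:,0]>400)&(W[:,0]<700)&(W[:,1]<0)&(W[:,1]>-400)
        if n=="scene":pass
        Q=W[s];print(n,name,len(Q),np.median(Q,0) if len(Q) else"",Q.min(0) if len(Q) else"",Q.max(0) if len(Q) else"")
np.save("hh.npy",hh)
m=cv2.applyColorMap(np.clip(hh*2,0,255).astype(np.uint8),cv2.COLORMAP_JET)
out=np.hstack([col,m]);out=cv2.resize(out,(800,400))
cv2.imwrite("pics/top.png",out)
for n,b in[("scene",(225,120,400,300)),("side",(250,170,450,360))]:
    p=np.load(f"{n}0.npz")["p"][b[1]:b[3],b[0]:b[2]];cv2.imwrite(f"pics/{n}c.png",cv2.resize(p,None,fx=3,fy=3,interpolation=cv2.INTER_CUBIC))
E
```

```text
scene cap 85 [ 449.5620754  -254.81772643  176.13870013] [ 431.04454194 -267.67356248  168.13251289] [ 457.33853549 -241.97065345  179.99522131]
side cap 219 [ 441.93485398 -257.30571107  178.0943917 ] [ 431.55732912 -267.46913922  168.22703638] [ 455.35721298 -239.9480382   181.09752563]
```

View pics/top.png

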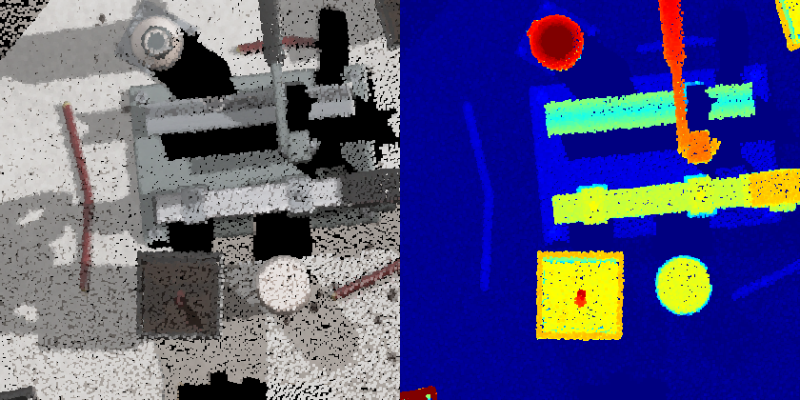

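View pics/sidec.png

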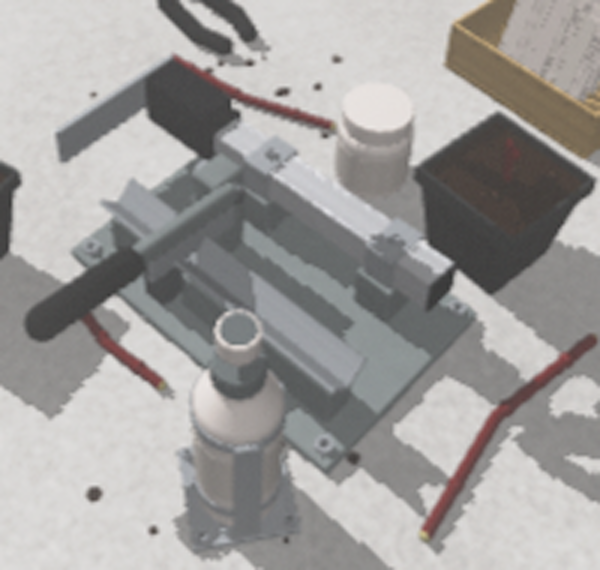

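View pics/scenec.png

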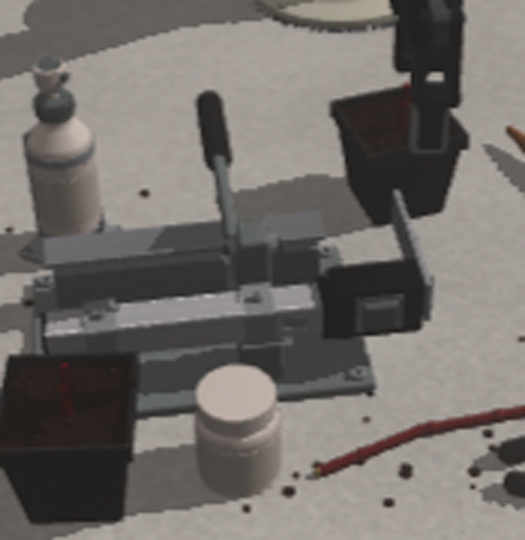

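The top map puts the cap at about (444,-255). The stop runs slightly tilted (x falls as y grows), with the head starting near y = -50. Next: fit the axes and the pots.

```bash
python3 - <<'E'
from h import *
Ws=[];Cs=[]
for n in["scene","side","wrist"]:
    f=np.load(f"{n}0.npz");W=cloud(cam(n,read_state()),f["d"]).reshape(-1,3);C=f["p"].reshape(-1,3).astype(int)
    ok=np.isfinite(W).all(1);W=W[ok];C=C[ok]
    def sel(b,br=None):
        s=np.all([(W[:,i]>b[i][0])&(W[:,i]<b[i][1]) for i in range(3)],0)
        if br is not None:s&=(C.mean(1)>br[0])&(C.mean(1)<br[1])
        return W[s]
    def rep(t,Q):
        if len(Q)<8:print(n,t,len(Q));return
        r=cv2.minAreaRect(Q[:,:2].astype(np.float32));print(n,t,len(Q),np.round(np.median(Q,0),1),[np.round(v,1) for v in r])
    rep("tube",sel([(560,650),(-265,-85),(66,73)],(100,255)))
    rep("headtop",sel([(540,640),(-80,40),(81,88)],(0,75)))
    rep("flagtop",sel([(470,640),(-60,60),(80,88)],(85,255)))
    rep("flag",sel([(470,640),(-60,60),(52,88)],(85,255)))
    rep("pot_near",sel([(430,590),(-80,100),(78,90)],(0,80)))
    rep("potcut",sel([(430,560),(-80,100),(90,135)],(0,80)))
    rep("pot_far",sel([(640,800),(-320,-160),(78,90)]))
    rep("tub",sel([(640,760),(-170,-60),(70,80)]))
    rep("cap",sel([(420,470),(-280,-235),(172,185)]))
    cv2.imwrite("/dev/null.png",np.zeros((2,2))) if 0 else None
E
```

```text
scene tube 434 [ 611.6 -162.5   71.4] [array([ 611.8, -170.3]), array([ 34.8, 171.6]), np.float64(7.7)]
scene headtop 309 [599.6 -19.8  84.3] [array([598.5, -19.7]), array([33.3, 65.9]), np.float64(7.5)]
scene flagtop 89 [560.6  11.9  84.1] [array([550.7,   8.2]), array([67.5, 99.8]), np.float64(66.9)]
scene flag 128 [548.6  10.5  83.4] [array([549.7, -19.4]), array([132.7,  68.3]), np.float64(7.9)]
scene pot_near 142 [502.5  -3.1  84. ] [array([509.8,   4.1]), array([ 74. , 178.6]), np.float64(77.1)]
scene potcut 0
scene pot_far 908 [ 712.7 -232.1   80.2] [array([ 710. , -231.7]), array([88.4, 92.6]), np.float64(89.0)]
scene tub 444 [ 702.3 -121.7   75.5] [array([ 700.2, -121.8]), array([52.2, 54.3]), np.float64(67.1)]
scene cap 69 [ 447.9 -254.8  176.4] [array([ 443.8, -255.2]), array([26.2, 23.4]), np.float64(17.6)]
side tube 444 [ 607.4 -179.8   72.1] [array([ 610.9, -170.4]), array([ 34.6, 171.2]), np.float64(5.6)]
side headtop 232 [594.1 -25.7  85.8] [array([595.9, -21. ]), array([31.3, 62.6]), np.float64(6.4)]
side flagtop 147 [547.9  11.2  85.1] [array([552.2,  10.8]), array(
[... 515 characters left out ...]
), array([23.7, 24.3]), np.float64(22.4)]
wrist tube 2958 [ 607.1 -131.2   70. ] [array([ 606.3, -128.2]), array([53.6, 99.2]), np.float64(25.1)]
wrist headtop 1854 [596.  -21.7  82.6] [array([579.1, -21.3]), array([67.6, 65.7]), np.float64(5.6)]
wrist flagtop 502 [553.7  11.   82.6] [array([551.6,  10.8]), array([ 65.7, 100. ]), np.float64(63.7)]
wrist flag 920 [545.9   6.8  81.4] [array([553.1, -19.3]), array([ 81. , 131.7]), np.float64(89.9)]
wrist pot_near 1085 [580.4  -4.1  82.5] [array([509.6,   2.8]), array([ 74.8, 181.1]), np.float64(76.7)]
wrist potcut 0
wrist pot_far 0
wrist tub 2672 [ 697.9 -123.3   73.8] [array([ 698.2, -122.8]), array([53. , 52.7]), np.float64(82.3)]
wrist cap 0
```

View pics/wrist0.png

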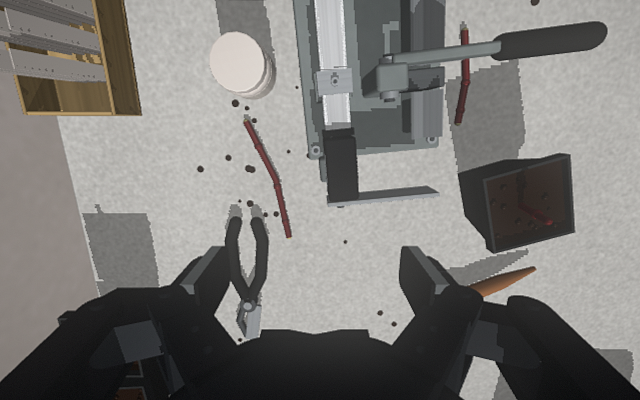

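The wrist view shows the head top at (343,165), the flag at (385,195) and the pot clear at (525,200). Heights and sizes match the spec: head (597,-20.7), yaw about 5.3°, cap (443.6,-255.3). I'll close the fingers and move above the cap.

```bash
python3 -m handwheel '[[0.06,0.04,0,0,0,0,-1],[0.11,0.08,0,0,0,0,-1],[0.16,0.115,0,0,0,0,-1],[0.21,0.15,0,0,0,0,-1],[0.2555,0.1808,0,0,0,0,-1],[0.2555,0.1808,0.015,0,0,0,-1],[0.2555,0.1808,0.03,0,0,0,-1],[0.2555,0.1808,0.03,0,0,0,-1],[0.2555,0.1808,0.03,0,0,0,-1]]'
python3 - <<'E'
from h import *
st=read_state();print(st["position"],st["ee_rot"],st["contact_force"],st["gripper_width"])
for n in["scene","side"]:
    p,d=get_image(n);np.savez(f"{n}1.npz",p=p,d=d)
    if n=="side":
        q=cv2.resize(p[180:360,240:440],None,fx=2.5,fy=2.5,interpolation=2)
    else: q2=cv2.resize(p[60:240,180:300],None,fx=2.5,fy=2.5,interpolation=2)
cv2.imwrite("pics/p1.png",np.hstack([q,q2]))
E
```

```text
clock: 1.27
position: [445.1, -254.7, 201.2]
ee_rot: [0.708, -0.706, -0.0, 0.0]
contact_force: [-0.4, 0.5, 0.1]
gripper_width: 0.3
grasp_force: 0.0
[ 445.08682651 -254.6784675   201.21399914] [ 7.07870832e-01 -7.06341883e-01 -2.43102995e-05  1.72308911e-04] [-0.3707447   0.46465828  0.14248019] 0.329005915637178
```

View pics/p1.png

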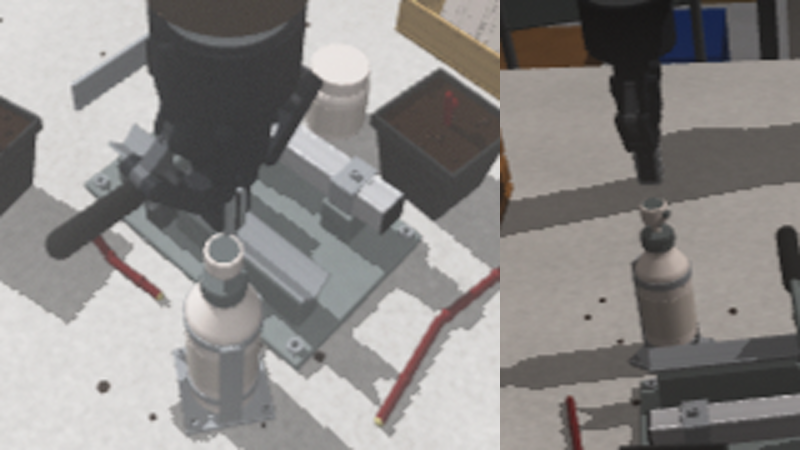

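The fingertips are straight above the cap in both views (side at (235,220), scene at (650,180) over the cap at (655,205)). I'll press now.

```bash
python3 -m handwheel '[[0,0.0012,0.015,0,0,0,-1],[0,0.0012,0.024,0,0,0,-1],[0,0.0012,0.029,0,0,0,-1],[0,0.0012,0.033,0,0,0,-1],[0,0.0012,0.033,0,0,0,-1],[0,0.0012,0.033,0,0,0,-1]]'
```

```text
clock: 2.12
position: [442.5, -255.1, 169.2]
ee_rot: [0.707, -0.707, -0.0, 0.0]
contact_force: [-2.5, 3.9, 7.1]
gripper_width: -0.2
grasp_force: 4.1
```

```bash
python3 -m handwheel '[[0,0,0.002,0,0,0,-1],[0,0,0.003,0,0,0,-1],[0,0,0.003,0,0,0,-1]]'; python3 - <<'E'
from h import *
p,d=get_image("side");np.savez("side2.npz",p=p,d=d)
a=np.load("side1.npz");
for q,n in((a["d"],"1"),(d,"2")):
    W=cloud(cam("side"),q);s=(abs(W[...,0]-443)<16)&(abs(W[...,1]+255)<16)&(W[...,2]>150)&(W[...,2]<182)
    for lim in (433,):
        Q=W[s&(W[...,1]<-256)];z=Q[:,2];print(n,len(z),np.percentile(z,[50,90,98]))
E
```

```text
clock: 2.5
position: [442.5, -255.2, 168.5]
ee_rot: [0.707, -0.707, 0.0, 0.0]
contact_force: [-7.4, 7.3, 19.3]
gripper_width: 0.2
grasp_force: 9.6
1 174 [175.25094661 179.27770152 179.82221677]
2 149 [167.65898253 178.56021186 181.12870345]
```

The cap bottomed out (19 N, cap lowered about 8 mm). I'll release it, rise, and travel over the head, opening and turning on the way.

```bash
python3 -m handwheel '[[0,0,-0.03,0,0,0,-1],[0,0,-0.06,0,0,0,-1],[-0.03,-0.02,-0.06,0,0,0,-1],[-0.08,-0.053,-0.06,0,0,-0.02,1],[-0.13,-0.086,-0.06,0,0,-0.05,1],[-0.18,-0.12,-0.06,0,0,-0.0925,1],[-0.234,-0.154,-0.06,0,0,-0.0925,1],[-0.234,-0.154,-0.05,0,0,-0.0925,1],[-0.234,-0.154,-0.05,0,0,-0.0925,1],[-0.234,-0.154,-0.05,0,0,-0.0925,1]]'
python3 - <<'E'
from h import *
st=read_state();print(st["position"],st["gripper_width"],st["contact_force"],R.from_quat(st["ee_rot"]).as_matrix().round(3))
p,d=get_image("wrist");c=cam("wrist",st);W=cloud(c,d)
s=(W[...,2]>81)&(W[...,2]<88)&(W[...,0]>560)&(W[...,0]<640)&(W[...,1]>-80)&(W[...,1]<20)
print(s.sum(),cv2.minAreaRect(W[s][:,:2].astype(np.float32)))
q=p.copy();q[s]=q[s]//2+[0,0,120];
for P in[(597,-20.7,84)]:
    u=proj(c,P);cv2.circle(q,tuple(int(v) for v in u),4,(0,255,0),-1)
cv2.imwrite("pics/w2.png",q);np.savez("w2.npz",p=p,d=d,pos=st["position"],rot=st["ee_rot"])
p,d=get_image("side");W=cloud(cam("side"),d);s=(abs(W[...,0]-443)<16)&(abs(W[...,1]+255)<16)&(W[...,2]>150)&(W[...,2]<182);print("cap",np.percentile(W[s][:,2],[50,90,98]))
E
```

```text
clock: 3.8
position: [596.5, -22.6, 215.4]
ee_rot: [0.739, -0.674, 0.0, 0.0]
contact_force: [-0.0, -0.4, 0.0]
gripper_width: 85.5
grasp_force: 0.0
[596.48210648 -22.55946528 215.39565599] 85.52969301131789 [-0.00535568 -0.38057823  0.02883836] [[ 0.091 -0.996 -0.   ]
 [-0.996 -0.091 -0.   ]
 [ 0.     0.    -1.   ]]
2129 ((587.7698974609375, -18.17742919921875), (49.42886734008789, 70.30467987060547), 5.110858917236328)
cap [177.26000311 179.29140242 180.05022265]
```

View pics/w2.png

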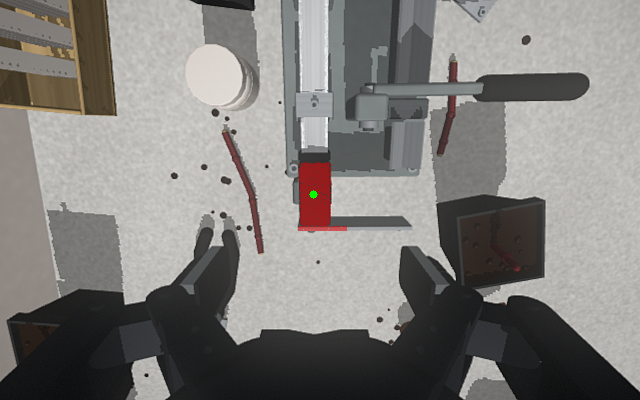

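The wrist view shows the head squarely aligned with the tool: columns 299–330, rows 162–226, button at (297,190). The flag tip (411,222) clears the pot edge (440,210). I'll refine the head's centre.

```bash
python3 - <<'E'
from h import *
f=np.load("w2.npz");st=dict(position=f["pos"],ee_rot=f["rot"]);c=cam("wrist",st);W=cloud(c,f["d"])
T=R.from_quat(st["ee_rot"]).as_matrix()
L=(W-st["position"])@T   # tool axes
s=(W[...,2]>78)&(W[...,2]<90)&(abs(W[...,1]+21)<28)&(abs(W[...,0]-597)<25)
print("y tool range",[np.percentile(L[s][:,1],q) for q in(1,99)],"x",[np.percentile(L[s][:,0],q) for q in(1,99)],"z",np.median(W[s][:,2]))
# edge lines by row
v=np.where(s)[0]
for r in (175,190,205,215):
    u=np.where(s[r])[0];
    if len(u):
        a,b=ray(c,u[0]-.5,r,84),ray(c,u[-1]+.5,r,84);print(r,u[0],u[-1],a.round(1),b.round(1),(((a+b)/2-st["position"])@T).round(1))
# flag inner face / head start in y, central column
for r in range(150,235,3):print(r,f["p"][r,315].tolist(),W[r,315].round(1).tolist())
# button
b=(W[...,2]>45)&(W[...,2]<76)&(W[...,0]>610)&(W[...,0]<625)&(abs(W[...,1]+21)<40)
print(b.sum(),L[b].min(0),L[b].max(0))
E
```

```text
y tool range [np.float64(-14.91652505576491), np.float64(16.069084311908522)] x [np.float64(-29.0676606118368), np.float64(26.18238503475954)] z 82.52490633157885
175 299 330 [613.  -38.9  84. ] [582.1 -41.7  84. ] [ 17.7   0.5 131.4]
190 299 330 [611.9 -24.   84. ] [580.6 -26.8  84. ] [  2.8   0.5 131.4]
205 299 330 [610.7  -8.6  84. ] [579.  -11.5  84. ] [-12.6   0.5 131.4]
215 300 330 [609.    1.8  84. ] [577.8  -1.1  84. ] [-23.1   0.9 131.4]
150 [131, 130, 129] [599.1, -62.7, 69.2]
153 [58, 57, 57] [598.9, -60.1, 72.2]
156 [53, 52, 53] [598.6, -57.1, 71.8]
159 [55, 55, 54] [598.3, -54.2, 72.0]
162 [52, 53, 52] [598.2, -52.3, 80.3]
165 [58, 57, 56] [598.0, -49.8, 82.6]
168 [57, 56, 56] [597.7, -46.8, 81.8]
171 [57, 57, 57] [597.5, -44.1, 83.5]
174 [57, 58, 57] [597.2, -41.1, 82.9]
177 [57, 57, 57] [596.9, -38.0, 82.4]
180 [58, 58, 57] [596.6, -35.2, 82.9]
183 [57, 57, 57] [596.4, -32.1, 82.4]
186 [58, 58, 58] [596.1, -29.1, 82.5]
189 [59, 58, 59] [595.8, -26.3, 83.4]
192 [58, 58, 59] [595.5, -22.9, 81.9]
195 [60, 60, 59] [595.2, -19.9, 82.2]
198 [59, 60, 59] [595.0, -17.2, 83.4]
201 [59, 60, 60] [594.7, -13.9, 82.8]
204 [59, 59, 59] [594.4, -10.8, 82.7]
207 [60, 60, 60] [594.1, -7.3, 81.7]
210 [61, 61, 60] [593.8, -4.5, 82.8]
213 [61, 62, 63] [593.5, -1.1, 82.1]
216 [62, 63, 63] [593.2, 2.0, 82.2]
219 [63, 62, 63] [592.9, 5.4, 81.8]
222 [63, 64, 65] [592.6, 8.6, 81.7]
225 [63, 63, 63] [592.3, 11.8, 81.9]
228 [165, 162, 159] [592.0, 15.2, 81.6]
231 [166, 168, 168] [588.5, 51.7, -2.2]
234 [190, 194, 196] [588.1, 55.6, -1.3]
215 [-36.4681833  -22.11775298 139.46647177] [ 39.20088542 -10.85917449 167.70570945]
```

```bash
python3 -m handwheel '[[-0.002,0,0.04,0,0,0,1],[-0.002,0,0.08,0,0,0,1],[-0.002,0,0.12,0,0,0,1],[-0.002,0,0.15,0,0,0,1],[-0.002,0,0.174,0,0,0,1],[-0.002,0,0.174,0,0,0,1],[-0.002,0,0.174,0,0,0,1]]'
```

```text
clock: 4.78
position: [597.7, -19.8, 42.7]
ee_rot: [0.739, -0.674, 0.001, -0.001]
contact_force: [0.7, -0.2, -0.1]
gripper_width: 85.4
grasp_force: 0.0
```

```bash
python3 -m handwheel '[[0,0,0,0,0,0,0.3],[0,0,0,0,0,0,0],[0,0,0,0,0,0,-0.3],[0,0,0,0,0,0,-1],[0,0,0,0,0,0,-1],[0,0,0,0,0,0,-1],[0,0,0,0,0,0,-1],[0,0,0,0,0,0,-1]]'
```

```text
clock: 5.78
position: [596.5, -19.3, 42.9]
ee_rot: [0.741, -0.672, 0.0, 0.0]
contact_force: [-5.6, 1.0, 7.1]
gripper_width: 32.2
grasp_force: 59.4
```

Squeezed (32–34 mm, 59 N). I'll draw the stop out.

```bash
python3 -m handwheel '[[-0.005,0,0,0,0,0,-1],[-0.015,0,0,0,0,0,-1],[-0.025,0,0,0,0,0,-1],[-0.036,0,0,0,0,0,-1],[-0.048,0,0,0,0,0,-1],[-0.06,0,0,0,0,0,-1],[-0.072,0,0,0,0,0,-1],[-0.084,0,0,0,0,0,-1],[-0.094,0,0,0,0,0,-1],[-0.094,0,0,0,0,0,-1]]'; python3 -m handwheel '[[-0.006,0,0,0,0,0,-1],[-0.006,0,0,0,0,0,-1],[-0.006,0,0,0,0,0,-1]]'
python3 - <<'E'
from h import *
st=read_state();print(st["position"],st["contact_force"],st["grasp_force"])
p,d=get_image("wrist");np.savez("w3.npz",p=p,d=d,pos=st["position"],rot=st["ee_rot"])
p2,d2=get_image("scene");np.savez("scene3.npz",p=p2,d=d2)
cv2.imwrite("pics/w3.png",np.hstack([cv2.resize(p[0:260,230:420],None,fx=2,fy=2,interpolation=2),cv2.resize(p2[170:270,300:400],(400,520),interpolation=2)]))
E
```

```text
clock: 7.02
position: [587.3, 73.8, 42.9]
ee_rot: [0.741, -0.672, 0.0, 0.001]
contact_force: [-4.8, -3.6, 8.4]
gripper_width: 32.5
grasp_force: 59.6
clock: 7.4
position: [586.7, 79.2, 42.9]
ee_rot: [0.741, -0.672, 0.0, 0.001]
contact_force: [-4.8, -3.7, 8.3]
gripper_width: 31.9
grasp_force: 60.1
[586.71421106  79.18048695  42.89311335] [-4.82370384 -3.70858372  8.29714349] 60.09797930717468
```

View pics/w3.png

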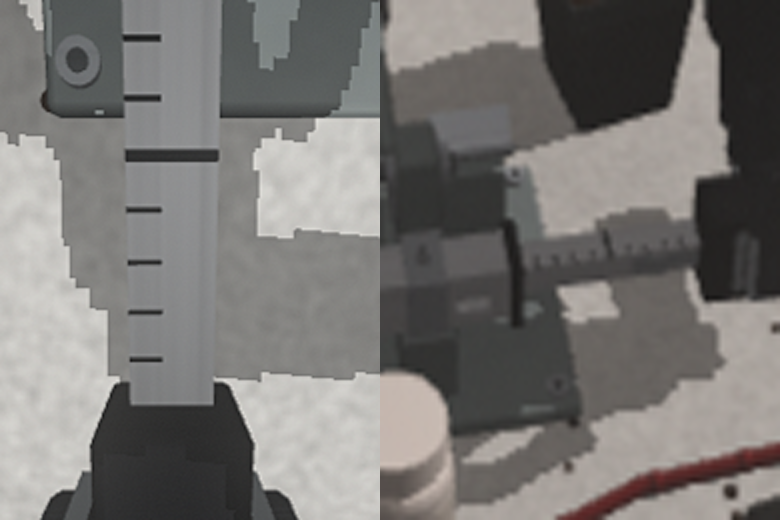

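The wrist crop shows the 50 mark at (171,155) with the 40…10 marks below it. The scene crop shows the bezel at col 513 and four short marks between it and the 50 mark (605), so the 100 mark stands close to the mouth. TCP travel was 99.0 mm. I'll check the reading with the mark spacing in the scene view.

```bash
python3 - <<'E'
from h import *
# marks from wrist (tube top plane), world; then bezel mouth from scene
f=np.load("w3.npz");st=dict(position=f["pos"],ee_rot=f["rot"]);c=cam("wrist",st)
T=R.from_quat(st["ee_rot"]).as_matrix()
W=cloud(c,f["d"]);zt=np.median(W[60:180,320:330,2]);print("tube top z",zt)
for r,n in((19,70),(49,60),(77.5,50),(105,40),(131,30),(156,20),(179.5,10)):
    P=ray(c,230+75,r,zt);print(n,P.round(1),((P-st["position"])@T).round(1))
g=np.load("scene3.npz");cs=cam("scene")
ax=np.array([-np.sin(.094),np.cos(.094),0])
P50=ray(c,230+78,77.5,zt)
# profiles along the tube in scene, at several lateral offsets, s = predicted reading at that place (50 - dist toward mouth)
gr=cv2.cvtColor(g["p"],cv2.COLOR_BGR2GRAY).astype(np.float32)
for lat in(-6,0,6):
    lx=np.array([np.cos(.094),np.sin(.094),0])*lat
    o=[]
    for s in np.arange(-10,64,2.):
        u=proj(cs,P50-ax*s+lx);o.append((s,int(cv2.getRectSubPix(gr,(1,1),(float(u[0]),float(u[1])))[0,0])))
    print(lat,o)
E
```

```text
tube top z nan
70 [nan nan nan] [nan nan nan]
60 [nan nan nan] [nan nan nan]
50 [nan nan nan] [nan nan nan]
40 [nan nan nan] [nan nan nan]
30 [nan nan nan] [nan nan nan]
20 [nan nan nan] [nan nan nan]
10 [nan nan nan] [nan nan nan]
-6 [(np.float64(-10.0), 63), (np.float64(-8.0), 63), (np.float64(-6.0), 63), (np.float64(-4.0), 63), (np.float64(-2.0), 63), (np.float64(0.0), 63), (np.float64(2.0), 63), (np.float64(4.0), 63), (np.float64(6.0), 63), (np.float64(8.0), 63), (np.float64(10.0), 63), (np.float64(12.0), 63), (np.float64(14.0), 63), (np.float64(16.0), 63), (np.float64(18.0), 63), (np.float64(20.0), 63), (np.float64(22.0), 63), (np.float64(24.0), 63), (np.float64(26.0), 63), (np.float64(28.0), 63), (np.float64(30.0), 63), (np.float64(32.0), 63), (np.float64(34.0), 63), (np.float64(36.0), 63), (np.float64(38.0), 63), (np.float64(40.0), 63), (np.float64(42.0), 63), (np.float64(44.0), 63), (np.float64(46.0), 63), (np.float64(48.0), 63), (np.float64(50.0), 63), (np.float64(52.0), 63), (np.float64(54.0), 63), (np.float64(56.0), 63), (np.float64(58.0), 63), (np.float64(60.0), 63), (np.
[... 1093 characters left out ...]
, 63), (np.float64(6.0), 63), (np.float64(8.0), 63), (np.float64(10.0), 63), (np.float64(12.0), 63), (np.float64(14.0), 63), (np.float64(16.0), 63), (np.float64(18.0), 63), (np.float64(20.0), 63), (np.float64(22.0), 63), (np.float64(24.0), 63), (np.float64(26.0), 63), (np.float64(28.0), 63), (np.float64(30.0), 63), (np.float64(32.0), 63), (np.float64(34.0), 63), (np.float64(36.0), 63), (np.float64(38.0), 63), (np.float64(40.0), 63), (np.float64(42.0), 63), (np.float64(44.0), 63), (np.float64(46.0), 63), (np.float64(48.0), 63), (np.float64(50.0), 63), (np.float64(52.0), 63), (np.float64(54.0), 63), (np.float64(56.0), 63), (np.float64(58.0), 63), (np.float64(60.0), 63), (np.float64(62.0), 63)]
```

```bash
python3 - <<'E'
from h import *
f=np.load("w3.npz");st=dict(position=f["pos"],ee_rot=f["rot"]);c=cam("wrist",st)
for zt in(66,68,70):
    a,b=ray(c,305,19,zt),ray(c,305,179.5,zt);print(zt,"span (60)",np.linalg.norm(a-b).round(1))
zt=68.5
P50=ray(c,230+86,77.5,zt);print("P50",P50)
cs=cam("scene");g=np.load("scene3.npz");gr=cv2.cvtColor(g["p"],cv2.COLOR_BGR2GRAY).astype(np.float32)
ax=np.array([-np.sin(.094),np.cos(.094),0]);lx=np.array([ax[1],-ax[0],0])
S=np.arange(-12,62,1.)
for lat in(3,7):
    o=[]
    for s in S:
        u=proj(cs,P50-ax*s+lx*lat);o.append(cv2.getRectSubPix(gr,(1,1),tuple(map(float,u)))[0,0])
    print(lat,[(int(s),int(v)) for s,v in zip(S,o)])
E
```

```text
66 span (60) 59.7
68 span (60) 58.7
70 span (60) 57.7
P50 [593.92132307  -4.39984315  68.5       ]
3 [(-12, 92), (-11, 90), (-10, 90), (-9, 91), (-8, 92), (-7, 93), (-6, 94), (-5, 94), (-4, 94), (-3, 94), (-2, 91), (-1, 78), (0, 64), (1, 64), (2, 65), (3, 74), (4, 86), (5, 92), (6, 93), (7, 93), (8, 93), (9, 92), (10, 92), (11, 92), (12, 92), (13, 94), (14, 94), (15, 94), (16, 94), (17, 93), (18, 93), (19, 90), (20, 87), (21, 88), (22, 88), (23, 90), (24, 91), (25, 92), (26, 93), (27, 94), (28, 93), (29, 92), (30, 91), (31, 89), (32, 90), (33, 91), (34, 92), (35, 92), (36, 93), (37, 93), (38, 91), (39, 86), (40, 82), (41, 84), (42, 85), (43, 88), (44, 92), (45, 93), (46, 93), (47, 84), (48, 70), (49, 57), (50, 43), (51, 34), (52, 33), (53, 33), (54, 36), (55, 39), (56, 56), (57, 72), (58, 81), (59, 88), (60, 91), (61, 91)]
7 [(-12, 89), (-11, 83), (-10, 78), (-9, 80), (-8, 83), (-7, 87), (-6, 92), (-5, 93), (-4, 93), (-3, 89), (-2, 83), (-1, 74), (0, 64), (1, 57), (2, 67), (3, 77), (4, 84), (5, 91), (6, 92), (7, 91), (8, 87), (9, 80), (10, 77), (11, 81), (12, 84), (13, 88), (14, 92), (15, 93), (16, 93), (17, 93), (18, 93), (19, 88), (20, 80), (21, 75), (22, 78), (23, 80), (24, 86), (25, 91), (26, 91), (27, 91), (28, 85), (29, 77), (30, 73), (31, 72), (32, 75), (33, 82), (34, 89), (35, 90), (36, 92), (37, 92), (38, 92), (39, 84), (40, 75), (41, 73), (42, 77), (43, 81), (44, 87), (45, 91), (46, 91), (47, 88), (48, 74), (49, 59), (50, 47), (51, 36), (52, 33), (53, 33), (54, 37), (55, 46), (56, 57), (57, 70), (58, 82), (59, 86), (60, 90), (61, 91)]
```

The scene profile reads about 98–99 and TCP travel gives 99.0, so I'll add 1 mm and settle.

```bash
python3 -m handwheel '[[-0.001,0,0,0,0,0,-1],[-0.001,0,0,0,0,0,-1],[-0.001,0,0,0,0,0,-1],[-0.001,0,0,0,0,0,-1],[-0.001,0,0,0,0,0,-1],[-0.001,0,0,0,0,0,-1]]'; python3 - <<'E'
from h import *
st=read_state();print(np.hypot(st["position"][0]-596.5,st["position"][1]+19.3),abs(st["joint_vel"]).max(),st["grasp_force"],st["gripper_width"])
p,d=get_image("scene");W=cloud(cam("scene"),d)
for n,b in(("pot_far",(640,800,-320,-160,78,90)),("tub",(640,760,-170,-60,70,80))):
    s=(W[...,0]>b[0])&(W[...,0]<b[1])&(W[...,1]>b[2])&(W[...,1]<b[3])&(W[...,2]>b[4])&(W[...,2]<b[5]);print(n,np.median(W[s],0))
print(job_done())
E
```

```text
clock: 8.25
position: [586.6, 80.1, 42.9]
ee_rot: [0.741, -0.672, 0.0, 0.001]
contact_force: [-6.1, -4.0, 8.1]
gripper_width: 32.1
grasp_force: 60.2
99.867261201088 0.001670300760874597 60.239278078079224 32.102065489629084
pot_far [ 714.74473581 -233.0398906    80.00650103]
tub [ 701.91211267 -121.57820448   75.2574858 ]
the job is handed in; nothing more can be done
None
```

The job is handed in, result not shown to me: the nozzle cap was pushed fully down and sprang back up, and the stop is held about 100 mm out (99.9 mm by arm travel; the scale, before a last 1 mm nudge, read 98–99) with the button squeezed; the far pot and tub have not moved, and the near pot was not re-measured.

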